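# Put the spice jar away in the spring-lid box

## Task

Put the green-capped spice jar away in the white spring-lid box. Press the orange button so that the lid pops ajar, then lead the lid right back until it leans on its stop, steadying it all the way so that it does not drop back with a slam. Then lay the jar along the V-shaped cradle inside, let it settle there before you let go, and leave the box open, without disturbing the brown white-capped jar or the other things around.

Things in the scene. Friction and masses are not known exactly. Their poses are not given: they have to be found in the camera images.
- box: White open box fixed to the counter, 136 mm along its x, 166 along y, 68 high, walls and floor 5 mm, with a bamboo lid hinged along the +y rim. Origin: centre of the underside, on the counter; z up. Outside the -y wall a grey block, 55 mm high, 110 mm along x, reaches to y = -152 mm and bears the orange button. Inside are two wooden V-saddles; the floor beside them is clear for fingers.
- cradle (a point): Where the jar's centre (on its axis, half-way along) belongs: over the box's origin, 42 mm above the counter. Axes as the box; the jar lies along x, cap to either side. Two V-saddles (90 degree V, 10 mm thick, at x = -26 and +26 mm, arms 21 mm either side of y = 0, up to 30 mm above the counter) carry it.
- release_top (a point): Centre of the top of the round orange button (36 mm across) when up; moves with it. It is pressed straight down up to 8 mm against a spring, about 6 N at the bottom; from about 4 mm on the catch lets the lid go.
- release (a joint): Button travel in m: 0 up, 0.008 fully pressed; springs back.
- lid_hinge (a point): Middle of the lid's hinge axis, in the box's frame at x 0, y +83 mm, 68 mm up. Axes as the box; the hinge runs along x.
- lid_edge (a point): Middle of the lid's free edge, half-way through its thickness, 168 mm from the hinge; moves with the lid. The lid is a panel 140 mm along x, 168 mm from hinge to edge, 8 mm thick (its underside level with the hinge when shut), 0.2 kg. Axes turn with the lid: z out of its outer face, -y from hinge to free edge.
- lid (a joint): Lid angle, rad: 0 shut, 1.57 upright, 1.9 leaning on its stop. A damped spring pushes it only up to 0.9, where it rests ajar after the button is pressed. Above that it swings freely: let go before upright it falls back to 0.9; past upright it drops to the stop and slams unless held back, e.g. with a finger on either side of the panel. Left on the stop it stays.
- green_jar_mid (a point): Centre (on the axis, half-way along) of the lying round spice jar with green cap and brownish label, 46 mm across, 106 mm long, about 0.11 kg. Its z runs along the jar to the cap. It lies in a dark wooden rest with two V-saddles (10 mm thick, 26 mm either side of the rest's middle, 35 mm high), axis 47 mm above the counter; grip it across the middle, between the saddles.
- brown_jar_mid (a point): Centre of the other lying jar, brown with a white cap, 50 mm across, 90 mm long, in a like rest; leave it alone. The two jars may change places. A wall cabinet hangs behind and above the jars, its underside about 0.5 m over the counter: keep the arm low and draw back before lifting high.
- flat_tin: Low tin, 86 mm across, 40 mm high, at the left. Origin under its centre.
- red_pot: Small white pot with red lid, 58 mm across, 50 mm high, at the back, left of the toaster. Origin under its centre.
- sauce_bottle: Dark sauce bottle with red cap, 59 mm across, 204 mm high, right of the toaster. Origin under its centre.
- white_tin: White tin, 57 mm across, 72 mm high, right of the toaster. Origin under its centre.

How it is judged (in metres and radians):
On the way, in this order (a step that is already met when the one before it is completed fails the run):
1. the button is pressed and the lid has popped ajar (0.6 to 1.2 rad) (value of joint lid between 0.6 and 1.2 rad), for 0.2 s.
2. the lid leans on its stop, at rest (value of joint lid above 1.8 rad and velocity of joint lid between -0.1 and 0.1 rad/s), for 0.3 s.
3. the green-capped jar rests down in the cradle, still held by the fingers (horizontal distance between green_jar_mid and cradle below 0.015 m and z of green_jar_mid in the frame of cradle below 0.008 m and contact force between the fingers and green_jar above 0.5 N and linear speed of green_jar below 0.05 m/s), for 0.1 s.
At the end, for the whole second after the job is handed in: The green-capped jar lies still and released in the V-cradle of the box (centre within 15 mm in plan and 4 mm in height, along the cradle within 0.1 rad), the lid leans back on its stop (over 1.8 rad), and the brown white-capped jar is still in its rest (within 20 mm) (value of joint lid above 1.8 rad and horizontal distance between green_jar_mid and cradle below 0.015 m and z of green_jar_mid in the frame of cradle between -0.004 and 0.004 m and angle between the z axis of green_jar_mid and the x axis of cradle, either way round below 0.1 rad and linear speed of green_jar below 0.02 m/s and distance of brown_jar_mid from where it was at the start of the episode below 0.02 m); the robot touches nothing.
It fails at once if the lid slams back onto its stop (over 1.2 rad/s beyond 1.75 rad) (value of joint lid above 1.75 rad and velocity of joint lid above 1.2 rad/s).
It fails at once if the brown white-capped jar is moved more than 20 mm (distance of brown_jar_mid from where it was at the start of the episode above 0.02 m).
It fails at once if a bystander is moved more than 30 mm (distance of any of flat_tin, red_pot, sauce_bottle, white_tin from where it was at the start of the episode above 0.03 m).
It also fails if it takes over 72 s, if anything falls off the work surface, if the arm or the gripper's body presses on something with over 40 N, if the wrist force passes 120 N, or if a joint passes its speed limit or range.

## Robot

A 6-joint arm with a two-finger parallel gripper is mounted at the origin on a cart in front of the work surface, level with it; the furniture and walls round the work are solid. World frame = base frame: x ahead of the robot, y to its left, z up, the work surface at z = 0. Lengths are in m, angles in degrees, forces in N, time in s.
With the tool pointing down it reaches from about 0.4 to 0.825 m from the base axis. Payload 7 kg.
Tool frame: the origin (TCP) lies on the centre line of the jaws, within the pads' length; the fingertips stand 19 mm ahead of it and the grasp point (between the pads) is the TCP; z points along the fingers, y is the line along which they close (so a half turn about z gives the same grasp; the last joint's range is limited). The gripper opens to 88 mm and grips with 3 to 60 N. Pads are 19 mm wide; open, the fingers measure 130 mm over their backs; the gripper's body (78 mm by 193 mm) begins 47 mm behind the grasp point.
Start: joints at [55.182, 20.546, 0.682, 0, -70.136, -16.507], TCP at [0.527, 0.422, 0.246] pointing down, gripper open.
Joint ranges: [-176.03, 176.03], [-82.01, 121.73], [-58.28, 71.71], [-173.87, 95.51], [-174.79, -0.11], [-173.66, 173.66]. Speed limits (degrees/s): [136.94, 136.94, 172.46, 180, 180, 180].

## Interface

Orientations are given as [roll, pitch, yaw] about the fixed x, y, z axes, in that order (R = Rz(yaw) Ry(pitch) Rx(roll)).
In Python, from plant import get_state, capture, close_job gives the robot as it stands.
- The arm moves only by the tool apply_moves, never from a script. Its argument "targets" is a list of rows, each a list of 7 numbers: the opening, from 0 (shut) to 1 (fully open), then the shift along the tool's x, y, z normalised to -1 to 1, where 1 is 1000 mm, then the turn, a rotation vector about the tool's x, y, z normalised to -1 to 1, where 1 is 90 degrees. In form: [[claw, tx, ty, tz, ax, ay, az], ...]. A call has 1 to 20 rows; each row shifts and turns the commanded pose from where the row before left it, along the tool's axes as they then stand; what a row does not reach is not made up. A row lasts 1/12 s, in which the tool goes at most 41.7 mm and 7.16 degrees, less where a joint would pass 70% of its speed; a pose out of reach is approached as far as the arm can. A call with a number of a shift or a turn outside -1 to 1 is refused whole. A call with a gripper value outside its range is refused whole. The fingers move at their own pace and stop on an object; "newtons" is the grip in N (left out, the last holds). Time passes only in rows, so rows that do not move let the fingers close. It gives the time, the measured TCP pose, the force, the opening and the grip force at its end, in the units of the state.
- get_state(): the state, without advancing time (a new reading comes with each control period).
- capture(name): name is "side" or "top" or "wrist"; returns a dict with "frame" (400x640x3 uint8, red, green, blue), "range_z" (400x640 float32, m along the optical axis (not along the pixel's ray), 0 where there is no reading), "camera_matrix" (3x3 intrinsics, pixels), "k1" (the pictures are not rectified: a ray, as slopes to the right and down, at radius r is drawn at 1 + k1 r^2 times it, then the intrinsics apply), "T" (4x4, takes a point from camera to world coordinates). Camera axes: x right, y down, z forward; pixel columns grow to the right and rows downward; lengths in m; the calibration is good to about 2 mm. A picture is of the moment at which its call begins.
- close_job(): hands the job in; it is judged then, once.
The state is a dict: "time_s": time; "joints": joint angles; "qd": joint speeds; "joint_torque": joint torques, N m; "tcp_pos": TCP position; "eef_rot": TCP orientation; "contact_force": force on the tool from outside, world axes, zero at the start; "moment": the same for the moment, N m; "gripper_width": finger opening in m; "gripper_force": force on a finger pad.
Only numpy, scipy, OpenCV 4.12 (cv2) and the standard library are available. Lean on these libraries where they do the work, as an engineer would, in place of code of your own. Each camera call takes 0.05 s, during which the arm holds its last target. There are 200 camera calls.

## Working session

There is one attempt and no reset: what is moved stays moved. The work goes in short steps, Python scripts to look and compute and a tool call to move; the robot and the scene stay as the last step left them, time stands still between calls to the robot, and variables do not carry over. Pictures are saved under pics/ and viewed, at most 11 in all, crops included, and the job is handed in when it is done.

Besides the shell and the picture viewer there is one more tool, called after "Request:" as name(argument=value, ...) on one line, values as JSON. apply_moves: Moves the arm, as the interface text tells. Scaled input: -1 to 1 covers 1000 mm each way for a shift and 90 degrees each way for a turn. Its arguments: {"type":"object","properties":{"targets":{"type":"array","items":{"type":"array","items":{"type":"number"}}},"newtons":{"type":"number"}},"required":["targets"]}

```bash
ls; mkdir -p pics
cat > h.py <<'E'
import numpy as np, cv2
from plant import get_state, capture, close_job
def cloud(c):
    K=c["camera_matrix"];h,w=c["range_z"].shape
    u,v=np.meshgrid(np.arange(w),np.arange(h))
    p=np.stack([u,v],-1).reshape(-1,1,2).astype(np.float64)
    xd=(p[:,0,0]-K[0,2])/K[0,0]; yd=(p[:,0,1]-K[1,2])/K[1,1]
    x,y=xd.copy(),yd.copy()
    for _ in range(20):
        s=1+c["k1"]*(x*x+y*y); x,y=xd/s,yd/s
    z=c["range_z"].reshape(-1)
    P=np.stack([x*z,y*z,z],-1)@c["T"][:3,:3].T+c["T"][:3,3]
    P[z<=0]=np.nan
    return P.reshape(h,w,3)
E
python3 - <<'E'
from h import *
print(get_state())
ims=[]
for n in ("top","side"):
    c=capture(n); cv2.imwrite(f"pics/{n}0.png",c["frame"][...,::-1]); np.savez(f"{n}0.npz",**c)
    print(n,c["T"].round(3).tolist(),c["camera_matrix"].tolist(),c["k1"])
E
```

```text
pics
{'time_s': 0.0, 'joints': array([ 5.51825296e+01,  2.05912515e+01,  6.32507810e-01, -1.91243478e-02,
       -7.01366500e+01, -1.65068291e+01]), 'qd': array([-0.01333374, -0.07498691, -0.00194285, -0.09742384,  0.019208  ,
        0.05794251]), 'joint_torque': array([ 3.37302627e-04, -5.82718384e+01,  2.93057603e+01,  6.99700311e+00,
        6.97465366e-03, -1.18261887e-04]), 'tcp_pos': array([0.52662307, 0.42149279, 0.24461826]), 'eef_rot': array([ 1.79903429e+02, -9.86958237e-03, -5.13308041e+01]), 'contact_force': array([ 0.2981913 ,  0.44681557, -0.72191349]), 'moment': array([-0.00624627,  0.01575996,  0.05521446]), 'gripper_force': 0.0, 'gripper_width': 0.087667817401697}
top [[0.34, -0.864, 0.373, -0.039], [-0.941, -0.314, 0.13, -0.149], [0.005, -0.395, -0.919, 1.621], [0.0, 0.0, 0.0, 1.0]] [[494.75832310057126, 0.0, 320.331481999634], [0.0, 494.75832310057126, 190.81819183717997], [0.0, 0.0, 1.0]] 0.044903608739617046
side [[0.512, -0.604, 0.611, -0.152], [-0.859, -0.364, 0.36, -0.39], [0.005, -0.709, -0.705, 0.979], [0.0, 0.0, 0.0, 1.0]] [[410.4667727116668, 0.0, 318.49827894148115], [0.0, 410.4667727116668, 199.38597312591116], [0.0, 0.0, 1.0]] -0.064530058759087
```

View pics/top0.png

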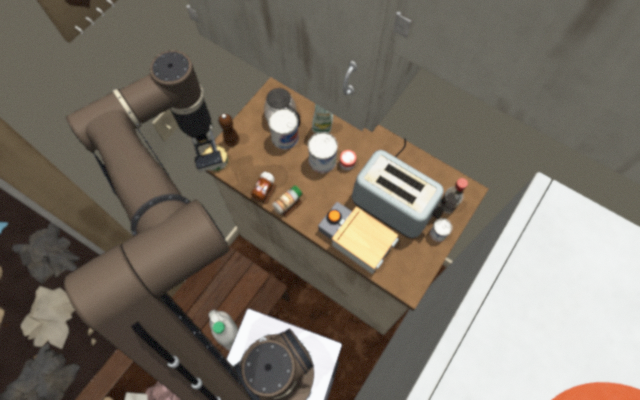

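View pics/side0.png

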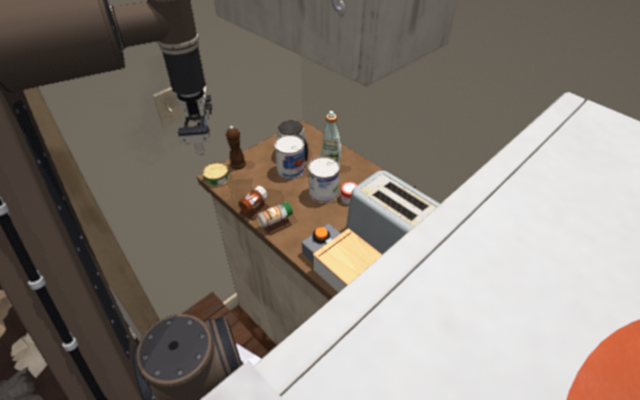

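The top view shows the lid at about (365,240), the button at (334,216), the green jar at (287,200) with its cap at (296,191), the brown jar at (263,186) and the toaster at (398,190). The side view agrees: button (321,235), green jar (273,215).

Run:
```python
from h import *
np.set_printoptions(precision=4,suppress=True)
for n in ("top","side"):
    c=dict(np.load(f"{n}0.npz")); P=cloud(c); f=c["frame"]; hsv=cv2.cvtColor(f,cv2.COLOR_RGB2HSV).astype(int)
    x0,x1,y0,y1=(270,420,170,285) if n=="top" else (235,395,195,300)
    roi=np.zeros(f.shape[:2],bool); roi[y0:y1,x0:x1]=1
    H,S,V=hsv[...,0],hsv[...,1],hsv[...,2]
    def rep(name,m):
        m=m&roi&np.isfinite(P[...,2]); q=P[m]; print(n,name,len(q),np.median(q,0),q.min(0),q.max(0)); return m,q
    Z=P[...,2]
    rep("button",(H<15)&(S>200)&(V>150)&(Z>.045)&(Z<.1))
    m,q=rep("green",(H>40)&(H<85)&(S>90)&(Z>.01)&(Z<.09))
    # lid: planar top z .07-.082
    m,q=rep("lid",(abs(Z-.076)<.006)&(H>12)&(H<30)&(S>50)&(V>150)&(P[...,1]<.15))
    r=cv2.minAreaRect(q[:,:2].astype(np.float32)); print(r)
    # jar points
    jr=np.zeros_like(roi); 
    if n=="top": jr[180:218,270:305]=1
    else: jr[198:232,250:297]=1
    m=jr&(Z>.045)&(Z<.085); q=P[m]; print("jar",len(q),q.mean(0),q.max(0)); print(cv2.minAreaRect(q[:,:2].astype(np.float32)))
```

```text
top button 1 [0.5097 0.0106 0.0747] [0.5097 0.0106 0.0747] [0.5097 0.0106 0.0747]
top green 54 [0.5673 0.1467 0.0666] [0.5558 0.1316 0.0521] [0.5814 0.1681 0.0766]
top lid 1903 [ 0.4855 -0.1195  0.0772] [ 0.3981 -0.2195  0.07  ] [0.572  0.0152 0.082 ]
((0.49399587512016296, -0.09356378018856049), (0.2250625193119049, 0.1419372409582138), 73.48667907714844)
jar 424 [0.5294 0.17   0.0652] [0.5826 0.2484 0.0818]
((0.5447927117347717, 0.19887804985046387), (0.11246289312839508, 0.10452853888273239), 65.58805084228516)
side button 18 [ 0.5078 -0.0067  0.0735] [ 0.5005 -0.0224  0.0682] [0.5173 0.2625 0.0803]
side green 65 [0.5632 0.1388 0.0634] [0.5495 0.1277 0.0434] [0.5769 0.1631 0.0698]
side lid 2070 [ 0.4854 -0.1071  0.0756] [ 0.4026 -0.1884  0.0702] [0.5716 0.0107 0.0819]
((0.4950404167175293, -0.08194805681705475), (0.19108335673809052, 0.14131203293800354), 73.77786254882812)
jar 547 [0.5237 0.1768 0.0612] [0.5769 0.2608 0.0744]
((0.5403710007667542, 0.19567498564720154), (0.11036761105060577, 0.10646245628595352), 66.47928619384766)
```

```bash
cat >> h.py <<'E'
def onplane(c,uv,z):
    K=c["camera_matrix"]; uv=np.asarray(uv,float).reshape(-1,2)
    xd=(uv-[K[0,2],K[1,2]])/[K[0,0],K[1,1]]; x=xd.copy()
    for _ in range(20): x=xd/(1+c["k1"]*(x**2).sum(1,keepdims=True))
    d=np.c_[x,np.ones(len(x))]@c["T"][:3,:3].T; o=c["T"][:3,3]
    return o+d*((z-o[2])/d[:,2])[:,None]
E
python3 - <<'E'
from h import *
np.set_printoptions(precision=4,suppress=True)
for n in ("top","side"):
    c=dict(np.load(f"{n}0.npz")); f=c["frame"]; hsv=cv2.cvtColor(f,cv2.COLOR_RGB2HSV)
    x0,x1,y0,y1=(322,420,200,285) if n=="top" else (305,400,220,310)
    def blob(lo,hi,roi):
        m=cv2.inRange(hsv,lo,hi); z=np.zeros_like(m); a,b,cc,d=roi; z[cc:d,a:b]=m[cc:d,a:b]
        k,l,s,ce=cv2.connectedComponentsWithStats(z); i=1+np.argmax(s[1:,4]); return l==i,s[i],ce[i]
    m,s,ce=blob((3,170,120),(16,255,255),(322,346,205,228) if n=="top" else (305,335,222,245))
    print(n,"button",s,ce,onplane(c,ce,.07))
    m,s,ce=blob((14,50,140),(30,255,255),(x0,x1,y0,y1))
    cnt=max(cv2.findContours(m.astype(np.uint8),0,2)[0],key=cv2.contourArea)
    ap=cv2.approxPolyDP(cnt,4,True)[:,0]; print("lid",s,ap.tolist()); w=onplane(c,ap,.076); print(w)
    w=onplane(c,cnt[:,0],.076)[:,:2].astype(np.float32); print(cv2.minAreaRect(w))
    m,s,ce=blob((40,80,40),(88,255,255),(270,305,180,215) if n=="top" else (265,300,195,225)); print("green",s,ce,onplane(c,ce,.055))
    a=cv2.resize(f[170:290,240:400] if n=="top" else f[180:300,230:390],None,fx=5,fy=5,interpolation=cv2.INTER_CUBIC)
    cv2.imwrite(f"pics/{n}z.png",a[...,::-1])
E
```

```text
top button [328 211  12  11  44] [333.4091 216.3409] [[ 0.5186 -0.002   0.07  ]]
lid [ 332  207   66   62 2225] [[355, 207], [332, 239], [375, 268], [397, 234]]
[[ 0.5727 -0.0596  0.076 ]
 [ 0.4406 -0.0242  0.076 ]
 [ 0.3964 -0.1847  0.076 ]
 [ 0.5295 -0.2186  0.076 ]]
((0.4848359227180481, -0.12146533280611038), (0.17380155622959137, 0.1459892839193344), 73.38965606689453)
green [291 186  11  11  57] [296.7895 190.2281] [[0.5714 0.1497 0.055 ]]
side button [315 227  13  11 107] [320.729  232.4579] [[ 0.5219 -0.0021  0.07  ]]
lid [ 313  228   69   57 2047] [[348, 228], [313, 254], [346, 284], [381, 255]]
[[ 0.5731 -0.0642  0.076 ]
 [ 0.4394 -0.026   0.076 ]
 [ 0.4001 -0.15    0.076 ]
 [ 0.5326 -0.1885  0.076 ]]
((0.48701632022857666, -0.10747229307889938), (0.13730481266975403, 0.14460813999176025), 73.77041625976562)
green [283 202   9  13  69] [287.7826 207.3913] [[0.5685 0.1449 0.055 ]]
```

View pics/topz.png

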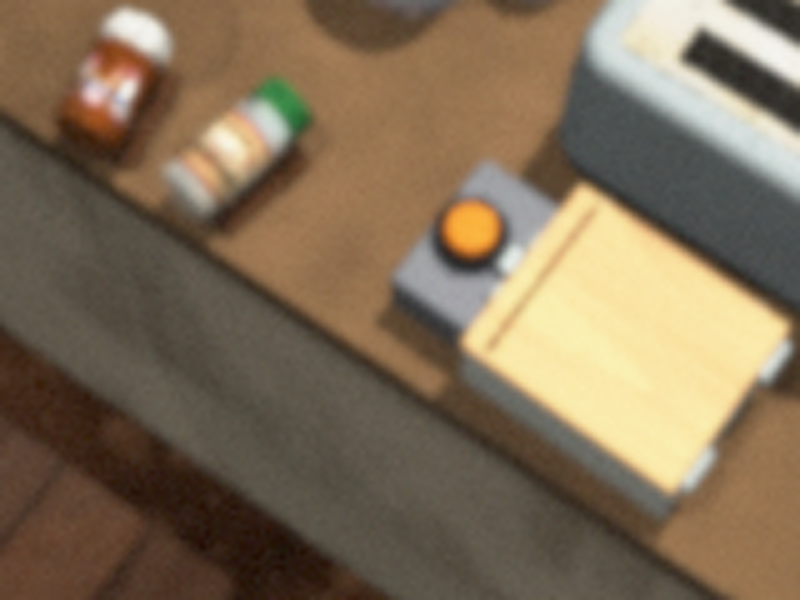

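The zoom shows the button at crop (472,230), green jar from base (188,195) to cap end (292,95), brown jar at (115,85), and the lid's free edge facing the button. I'll measure jar axes and toaster, and set out.

Run:
```python
from h import *
np.set_printoptions(precision=4,suppress=True)
c=dict(np.load("top0.npz"))
z=lambda u,v:(240+u/5,170+v/5)
print("jar ends",onplane(c,[z(188,195),z(292,95)],.06)); print("brown",onplane(c,[z(90,135),z(140,30)],.06))
P=cloud(c); 
for n in("top","side"):
    c=dict(np.load(n+"0.npz"));P=cloud(c).reshape(-1,3)
    q=P[(P[:,0]>.5)&(P[:,0]<.85)&(P[:,1]>-.35)&(P[:,1]<.02)&(P[:,2]>.09)&(P[:,2]<.3)]
    print("toaster",np.percentile(q,[1,50,99],0)); print(cv2.minAreaRect(q[:,:2].astype(np.float32)))
print(dict((k,v) for k,v in c.items() if k=="T").keys()); w=capture("wrist")
s=get_state(); from scipy.spatial.transform import Rotation as Ro
R=Ro.from_euler("xyz",s["eef_rot"],degrees=True).as_matrix()
print("cam in tool",R.T@(w["T"][:3,3]-s["tcp_pos"]), R.T@w["T"][:3,:3], w["camera_matrix"][0,0])
```

```text
jar ends [[0.4828 0.185  0.06  ]
 [0.5756 0.1452 0.06  ]]
brown [[0.5008 0.2641 0.06  ]
 [0.5856 0.262  0.06  ]]
toaster [[ 0.5568 -0.345   0.0949]
 [ 0.6424 -0.1843  0.1761]
 [ 0.7418 -0.0431  0.1885]]
((0.6663548946380615, -0.19163990020751953), (0.29758116602897644, 0.19620223343372345), 76.49771881103516)
toaster [[ 0.5637 -0.2618  0.0936]
 [ 0.6284 -0.1539  0.1738]
 [ 0.7362 -0.0468  0.1817]]
((0.6565560102462769, -0.15510278940200806), (0.21546407043933868, 0.15991072356700897), 74.92069244384766)
dict_keys(['T'])
cam in tool [ 0.0822 -0.0006 -0.1389] [[ 0.0005 -0.9536 -0.301 ]
 [ 1.      0.0003  0.0005]
 [-0.0004 -0.301   0.9536]] 354.5067726404654
```

Request:
apply_moves(targets=[[0, 0, 0, 0, 0, 0, 0.0753], [0, 0, 0, 0, 0, 0, 0.0753], [0, 0, 0, 0, 0, 0, 0.0753], [0, 0, 0, 0, 0, 0, 0.0753], [0, 0, 0, 0, 0, 0, 0.0753], [0, 0, 0, 0, 0, 0, 0.0753], [0, 0, 0, 0, 0, 0, 0.0753], [0, 0, 0, 0, 0, 0, 0.0753]])

```text
time_s: 0.82
tcp_pos: [0.5268, 0.4217, 0.2452]
eef_rot: [180.0, -0.0, -105.9]
contact_force: [0.4, 1.4, 0.2]
gripper_width: 0.0399
gripper_force: 0.0
```

Request:
apply_moves(targets=[[0, 0, 0, 0, 0, 0, -0.0769], [0, 0, 0, 0, 0, 0, -0.0769], [0, 0, 0, 0, 0, 0, -0.0769], [0, 0, 0, 0, 0, 0, -0.0769], [0, 0, 0, 0, 0, 0, -0.0769], [0, 0, 0, 0, 0, 0, -0.0769], [0, 0, 0, 0, 0, 0, -0.0769], [0, 0, 0, 0, 0, 0, -0.0769], [0, 0, 0, 0, 0, 0, -0.0769], [0, 0, 0, 0, 0, 0, -0.0769], [0, 0, 0, 0, 0, 0, -0.0769], [0, 0, 0, 0, 0, 0, -0.0769], [0, 0, 0, 0, 0, 0, -0.0769], [0, 0, 0, 0, 0, 0, -0.0769], [0, 0, 0, 0, 0, 0, -0.0769], [0, 0, 0, 0, 0, 0, -0.0769], [0, 0, 0, 0, 0, 0, -0.0769], [0, 0, 0, 0, 0, 0, -0.0769], [0, 0, 0, 0, 0, 0, -0.0769], [0, 0, 0, 0, 0, 0, -0.0769]])

```text
time_s: 2.48
tcp_pos: [0.5268, 0.4217, 0.2451]
eef_rot: [180.0, 0.0, 33.2]
contact_force: [-0.4, 0.2, -0.4]
gripper_width: 0.0003
gripper_force: 0.0
```

Request:
apply_moves(targets=[[0, 0, 0, 0, 0, 0, -0.0769], [0, 0, 0, 0, 0, 0, -0.0769], [0, 0, 0, 0, 0, 0, -0.0769], [0, 0, 0, 0, 0, 0, -0.0769], [0, 0, 0, 0, 0, 0, -0.0769], [0, 0, 0, 0, 0, 0, -0.0769], [0, -0.0373, 0.0095, 0, 0, 0, 0], [0, -0.0373, 0.0095, 0, 0, 0, 0], [0, -0.0373, 0.0095, 0, 0, 0, 0], [0, -0.0373, 0.0095, 0, 0, 0, 0], [0, -0.0373, 0.0095, 0, 0, 0, 0], [0, -0.0373, 0.0095, 0, 0, 0, 0], [0, -0.0373, 0.0095, 0, 0, 0, 0], [0, -0.0373, 0.0095, 0, 0, 0, 0], [0, -0.0373, 0.0095, 0, 0, 0, 0], [0, -0.0373, 0.0095, 0, 0, 0, 0], [0, -0.0373, 0.0095, 0, 0, 0, 0], [0, 0, 0, 0, 0, 0, 0], [0, 0, 0, 0, 0, 0, 0]])

```text
time_s: 4.07
tcp_pos: [0.517, -0.0034, 0.2455]
eef_rot: [-180.0, -0.0, 74.2]
contact_force: [0.6, 0.9, 1.0]
gripper_width: 0.0007
gripper_force: 0.0
```

Run:
```python
from h import *
c=capture("wrist"); np.savez("w1.npz",**c); cv2.imwrite("pics/w1.png",c["frame"][...,::-1]); s=get_state(); print(s["tcp_pos"],s["eef_rot"],s["joints"])
```

```text
[ 0.51718837 -0.00230219  0.2455426 ] [-1.79999735e+02 -1.07606563e-02  7.42815660e+01] [ 2.15063377e+01  5.60453311e+00 -1.89850781e+01 -9.59940081e-03
 -6.54040902e+01  1.42779223e+02]
```

View pics/w1.png

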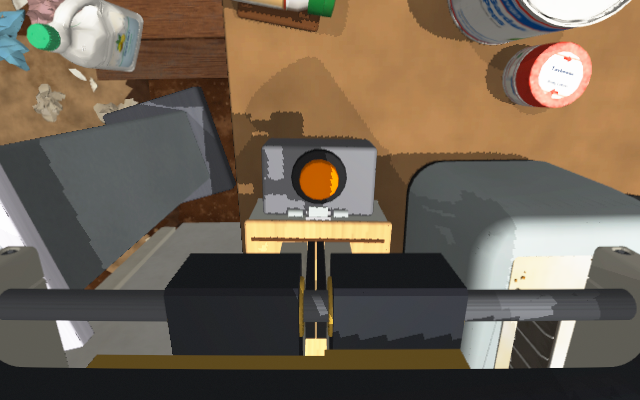

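Wrist view: button at (319,176) on its grey block, lid's free edge along row ~238 (cols 246–391), toaster corner at (410,165), closed fingers at (316,340).

Run:
```python
from h import *
np.set_printoptions(precision=4,suppress=True)
c=dict(np.load("w1.npz")); P=cloud(c); hsv=cv2.cvtColor(c["frame"],cv2.COLOR_RGB2HSV)
m=cv2.inRange(hsv,(5,180,120),(18,255,255)); m[:140]=0; m[215:]=0; m[:,:280]=0; m[:,360:]=0
q=P[m>0]; ce=np.argwhere(m>0).mean(0)[::-1]; zt=np.nanmedian(q[:,2]); print("button",len(q),ce,zt,np.nanmedian(q,0),onplane(c,ce,zt))
for n,(u,v) in dict(edgeL=(247,222),edgeR=(390,222),edge2L=(247,239),edge2R=(390,239),blockTL=(263,146),blockTR=(376,146)).items():
    print(n,P[v,u],onplane(c,(u,v),.076 if 'edge' in n else .055))
a=P.reshape(-1,3); bx=np.array([-.964,.267]);by=np.array([-.267,-.964]); o=np.array([.485,-.1225])
t=a[(a[:,2]>.08)&(a[:,2]<.21)&(a[:,0]>.54)]; b=np.c_[(t[:,:2]-o)@bx,(t[:,:2]-o)@by]
print("toaster box frame max x / min y",np.percentile(b,[0.5,1,50,99,99.5],0))
```

```text
button 1105 [317.3267 179.3919] 0.07863224281464043 [ 0.5197 -0.0021  0.0786] [[ 0.5197 -0.0024  0.0786]]
edgeL [ 0.4449 -0.025   0.0752] [[ 0.4451 -0.0248  0.076 ]]
edgeR [ 0.5741 -0.0621  0.0739] [[ 0.5738 -0.0612  0.076 ]]
edge2L [ 0.4394 -0.0412  0.076 ] [[ 0.4394 -0.0412  0.076 ]]
edge2R [ 0.5703 -0.0785  0.0753] [[ 0.5702 -0.0782  0.076 ]]
blockTL [0.4776 0.0361 0.0523] [[0.4781 0.0364 0.055 ]]
blockTR [ 0.5862 -0.0037  0.0001] [[0.5796 0.0077 0.055 ]]
toaster box frame max x / min y [[-0.229  -0.262 ]
 [-0.2248 -0.2613]
 [-0.1495 -0.1121]
 [-0.0992  0.0086]
 [-0.099   0.0179]]
```

Request:
apply_moves(targets=[[0, 0.005, -0.004, 0, 0, 0, 0], [0, 0, 0, 0, -0.0556, 0, 0], [0, 0, 0, 0, -0.0556, 0, 0], [0, 0, -0.003, 0.0172, 0, 0, 0], [0, 0, -0.003, 0.0172, 0, 0, 0], [0, 0, -0.003, 0.0172, 0, 0, 0], [0, 0, -0.003, 0.0172, 0, 0, 0], [0, 0, -0.003, 0.0172, 0, 0, 0], [0, 0, -0.003, 0.0172, 0, 0, 0], [0, 0, -0.003, 0.0172, 0, 0, 0], [0, 0, -0.0028, 0.0158, 0, 0, 0], [0, 0, 0, 0, 0, 0, 0], [0, 0, 0, 0, 0, 0, 0]])

```text
time_s: 5.2
tcp_pos: [0.5146, 0.0054, 0.1068]
eef_rot: [170.1, 0.1, 74.5]
contact_force: [-0.3, -0.2, 1.2]
gripper_width: 0.0001
gripper_force: 0.0
```

Request:
apply_moves(targets=[[0, 0, -0.0005, 0.003, 0, 0, 0], [0, 0, -0.0005, 0.003, 0, 0, 0], [0, 0, -0.0003, 0.0017, 0, 0, 0], [0, 0, 0, 0, 0, 0, 0]])

```text
time_s: 5.53
tcp_pos: [0.5154, 0.0046, 0.0998]
eef_rot: [169.9, -0.0, 74.4]
contact_force: [-0.5, 0.2, 0.8]
gripper_width: 0.0003
gripper_force: 0.1
```

Request:
apply_moves(targets=[[0, 0, -0.0004, 0.002, 0, 0, 0], [0, 0, -0.0004, 0.002, 0, 0, 0], [0, 0, 0, 0, 0, 0, 0]])

```text
time_s: 5.78
tcp_pos: [0.5154, 0.0045, 0.0956]
eef_rot: [169.9, -0.0, 74.4]
contact_force: [-0.7, 0.5, 2.9]
gripper_width: 0.0007
gripper_force: 1.8
```

Request:
apply_moves(targets=[[0, 0, -0.0003, 0.0015, 0, 0, 0], [0, 0, -0.0003, 0.0015, 0, 0, 0], [0, 0, 0, 0, 0, 0, 0], [0, 0, 0, 0, 0, 0, 0]])

```text
time_s: 6.12
tcp_pos: [0.5154, 0.0045, 0.0926]
eef_rot: [170.0, -0.0, 74.4]
contact_force: [1.1, 0.6, 5.7]
gripper_width: 0.0003
gripper_force: 2.6
```

Request:
apply_moves(targets=[[0, 0, 0, 0, 0, 0, 0], [0, 0, 0.003, -0.0172, 0, 0, 0], [0, 0, 0.005, -0.03, 0, 0, 0], [0, 0, 0.005, -0.03, 0, 0, 0], [0, 0, 0.005, -0.03, 0, 0, 0], [0, 0, 0.005, -0.03, 0, 0, 0], [0, 0, 0.005, -0.03, 0, 0, 0], [0, 0, 0, 0, 0.0556, 0, 0], [0, 0, 0, 0, 0.0556, 0, 0], [0, 0, 0, 0, 0, 0, 0]])

```text
time_s: 6.95
tcp_pos: [0.5149, 0.0051, 0.2618]
eef_rot: [-179.7, -0.0, 74.4]
contact_force: [1.2, -0.0, 0.0]
gripper_width: 0.0003
gripper_force: 0.0
```

Run:
```python
from h import *
c=capture("side"); np.savez("s1.npz",**c); t=capture("top"); w=capture("wrist"); np.savez("w2.npz",**w);np.savez("t1.npz",**t)
a=cv2.resize(c["frame"][150:300,230:430],None,fx=3,fy=3); 
cv2.imwrite("pics/s1.png",np.vstack([a,np.zeros((0,600,3),np.uint8)])[...,::-1])
bx=np.array([-.963,.27]);by=np.array([-.27,-.963]); o=np.array([.4863,-.1249])
for n,k in(("side",c),("top",t)):
    P=cloud(k).reshape(-1,3); h=cv2.cvtColor(k["frame"],cv2.COLOR_RGB2HSV).reshape(-1,3)
    b=np.c_[(P[:,:2]-o)@bx,(P[:,:2]-o)@by,P[:,2]]
    m=(abs(b[:,0])<.07)&(b[:,1]>-.1)&(b[:,1]<.1)&(b[:,2]>.08)&(b[:,2]<.23)&(h[:,0]>10)&(h[:,0]<32)&(h[:,1]>50)
    q=b[m]; print(n,len(q),q.min(0),q.max(0))
    if len(q)>20:
        s,i=np.polyfit(q[:,1],q[:,2],1); print("angle",np.arctan(-s),"z at y=83",i+s*.083)
```

```text
side 2081 [-0.065766   -0.0338789   0.10282675] [0.0697984  0.06340932 0.20328938]
angle 0.8723479192744287 z at y=83 0.08157907572804775
top 1584 [-0.06931244 -0.0270663   0.08008623] [0.06991927 0.08620023 0.21007522]
angle 0.8722567704637505 z at y=83 0.0797636470045577
```

View pics/s1.png

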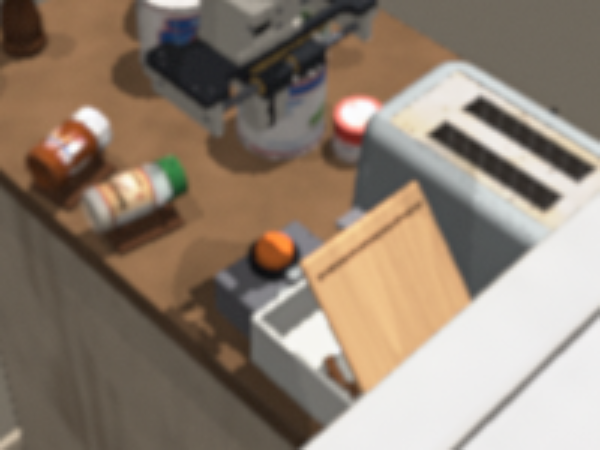

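The side view shows the lid ajar (free edge from crop (305,265) to (415,185), about 0.88 rad) with the box open below. Now straddle the edge.

Request:
apply_moves(targets=[[0.64, 0, 0, 0, 0, 0, 0.077], [0.64, 0, 0, 0, 0, 0, 0.077], [0.64, 0, 0, 0, 0, 0, 0.077], [0.64, 0, 0, 0, 0, 0, 0.077], [0.64, 0, 0, 0, 0, 0, 0.077], [0.64, 0, 0, 0, 0, 0, 0.077], [0.64, 0, 0, 0, 0, 0, 0.077], [0.64, 0, 0, 0, 0, 0, 0.077], [0.64, 0, 0, 0, 0, 0, 0.077], [0.64, 0, 0, 0, 0, 0, 0.077], [0.64, 0, 0, 0, 0, 0, 0.077], [0.64, 0, 0, 0, 0, 0, 0.077], [0.64, 0, 0, 0, 0, 0, 0.077], [0.64, 0.0019, 0.0305, 0, 0, 0, 0], [0.64, 0.0019, 0.0305, 0, 0, 0, 0], [0.64, 0.0019, 0.0305, 0, 0, 0, 0], [0.64, 0.0019, 0.0305, 0, 0, 0, 0], [0.64, 0, 0, 0, 0, 0, 0], [0.64, 0, 0, 0, 0, 0, 0]])

```text
time_s: 8.68
tcp_pos: [0.4864, -0.1159, 0.2615]
eef_rot: [180.0, -0.0, -15.8]
contact_force: [0.1, 0.1, -0.1]
gripper_width: 0.0556
gripper_force: 0.0
```

Run:
```python
from h import *
s=get_state(); print(s["tcp_pos"],s["eef_rot"],s["gripper_width"],s["joints"])
c=capture("wrist"); np.savez("w3.npz",**c); cv2.imwrite("pics/w3.png",c["frame"][...,::-1])
P=cloud(c).reshape(-1,3); h=cv2.cvtColor(c["frame"],cv2.COLOR_RGB2HSV).reshape(-1,3)
bx=np.array([-.963,.27]);by=np.array([-.27,-.963]); o=np.array([.4863,-.1249])
b=np.c_[(P[:,:2]-o)@bx,(P[:,:2]-o)@by,P[:,2]]; print("tcp box",(s["tcp_pos"][:2]-o)@bx,(s["tcp_pos"][:2]-o)@by)
m=(abs(b[:,0])<.07)&(b[:,2]>.1)&(b[:,2]<.215)&(h[:,0]>10)&(h[:,0]<32)&(h[:,1]>50)&(h[:,2]>90)&(b[:,1]<.06)
q=b[m]; print(len(q),np.percentile(q,[.5,2,98,99.5],0)); sl,i=np.polyfit(q[:,1],q[:,2],1); print(np.arctan(-sl),i+sl*.083)
```

```text
[ 0.48643346 -0.11594242  0.26151341] [ 1.79962095e+02 -1.35146062e-02 -1.58147217e+01] 0.05561724793928612 [ 9.17871395e+00  3.24322893e+00 -1.94715360e+01  4.34330698e-02
 -6.72890072e+01  6.49897898e+01]
tcp box 0.0022900198923178385 -0.008662181885345344
17536 [[-0.06729617 -0.02273502  0.10873957]
 [-0.06584603 -0.02164902  0.11139758]
 [ 0.06041771  0.05704563  0.20091123]
 [ 0.06689782  0.05923243  0.20145877]]
0.8676151921823942 0.08156885595334316
```

View pics/w3.png

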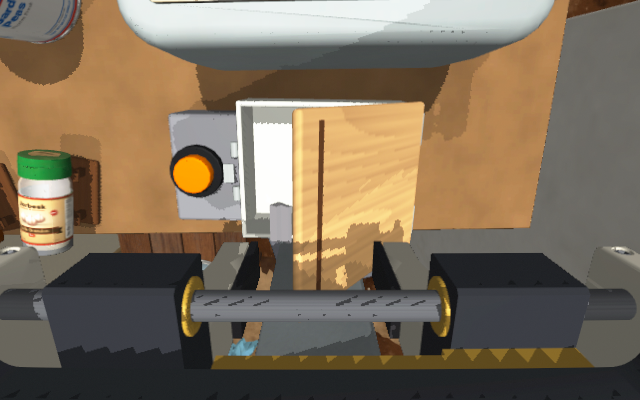

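The fingers (cols ~240 and ~385) straddle the lid's free edge (col ~293). Going down and starting the push.

Request:
apply_moves(targets=[[0.64, 0, 0, 0.021, 0, 0, 0], [0.64, 0, 0, 0.021, 0, 0, 0], [0.64, 0, 0, 0.0205, 0, 0, 0], [0.64, 0, 0, 0, 0, 0, 0], [0.64, 0, 0.004, 0, 0, 0, 0], [0.64, 0, 0.004, 0, 0, 0, 0], [0.64, 0, 0.004, 0, 0, 0, 0], [0.64, 0, 0, 0, 0, 0, 0]])

```text
time_s: 9.4
tcp_pos: [0.4854, -0.1267, 0.2008]
eef_rot: [-180.0, -0.1, -15.7]
contact_force: [0.5, 1.4, 1.1]
gripper_width: 0.0558
gripper_force: 0.7
```

Request:
apply_moves(targets=[[0.64, 0, 0.0041, -0.002, 0, 0, 0], [0.64, 0, 0.0041, -0.002, 0, 0, 0], [0.64, 0, 0.0041, -0.002, 0, 0, 0], [0.64, 0, 0.0041, -0.002, 0, 0, 0], [0.64, 0, 0.0037, -0.0022, 0, 0, 0], [0.64, 0, 0.0037, -0.0022, 0, 0, 0], [0.64, 0, 0.0037, -0.0022, 0, 0, 0], [0.64, 0, 0.0037, -0.0022, 0, 0, 0], [0.64, 0, 0.0038, -0.0018, 0, 0, 0], [0.64, 0, 0.0038, -0.0018, 0, 0, 0], [0.64, 0, 0.0038, -0.0018, 0, 0, 0], [0.64, 0, 0.0038, -0.0018, 0, 0, 0], [0.64, 0, 0.004, -0.0013, 0, 0, 0], [0.64, 0, 0.004, -0.0013, 0, 0, 0], [0.64, 0, 0.004, -0.0013, 0, 0, 0], [0.64, 0, 0.004, -0.0013, 0, 0, 0], [0.64, 0, 0.0041, -0.0009, 0, 0, 0], [0.64, 0, 0.0041, -0.0009, 0, 0, 0], [0.64, 0, 0.0041, -0.0009, 0, 0, 0], [0.64, 0, 0.0041, -0.0009, 0, 0, 0]])

```text
time_s: 11.07
tcp_pos: [0.4632, -0.2026, 0.2322]
eef_rot: [180.0, 0.0, -15.7]
contact_force: [-0.8, 0.4, 0.4]
gripper_width: 0.0557
gripper_force: 0.0
```

```bash
cat > lid.py <<'E'
from h import *
s=get_state(); c=capture("side"); t=capture("top")
bx=np.array([-.963,.27]);by=np.array([-.27,-.963]); o=np.array([.4863,-.1249])
print("tcp box",(s["tcp_pos"][:2]-o)@bx,(s["tcp_pos"][:2]-o)@by,s["tcp_pos"][2],s["gripper_width"],s["contact_force"])
for k in(c,t):
    P=cloud(k).reshape(-1,3); h=cv2.cvtColor(k["frame"],cv2.COLOR_RGB2HSV).reshape(-1,3)
    b=np.c_[(P[:,:2]-o)@bx,(P[:,:2]-o)@by,P[:,2]]
    q=b[(abs(b[:,0])<.075)&(b[:,1]>-.05)&(b[:,1]<.17)&(b[:,2]>.09)&(b[:,2]<.25)&(h[:,0]>8)&(h[:,0]<32)&(h[:,1]>50)]
    if len(q)>30:
        r=np.linalg.eigh(np.cov(q[:,1:].T))[1][:,1]; r*=np.sign(r[1]); print(len(q),"theta",np.arctan2(r[1],-r[0]),"mean",q.mean(0),"alt",np.arctan2(q[:,2].mean()-.068,.083-q[:,1].mean()))
E
python3 lid.py
```

```text
tcp box 0.0012971237280782928 0.08107570397096003 0.23224442712449958 0.05565279317144408 [-0.8127637   0.39033418  0.35414888]
735 theta 1.451801860373263 mean [0.02536161 0.07694737 0.20188924] alt 1.5256208201338062
290 theta 1.4636635864339453 mean [0.03067762 0.07754449 0.17148404] alt 1.5181267288598
```

Request:
apply_moves(targets=[[0.25, 0, -0.001, 0, 0, 0, 0], [0.25, 0, -0.0023, 0, 0, 0, 0], [0.25, 0, -0.0023, 0, 0, 0, 0], [0.25, 0, -0.0023, 0, 0, 0, 0], [0.25, 0, -0.0023, 0, 0, 0, 0], [0.25, 0, -0.0023, 0, 0, 0, 0], [0.25, 0, -0.0023, 0, 0, 0, 0], [0.25, 0, -0.0022, 0, 0, 0, 0], [0.25, 0, 0, 0, 0, 0, 0], [0.25, 0, 0, 0, 0, 0, 0]])

```text
time_s: 12.0
tcp_pos: [0.4678, -0.1861, 0.232]
eef_rot: [179.9, 0.0, -15.7]
contact_force: [1.5, -4.3, -3.3]
gripper_width: 0.0224
gripper_force: 15.7
```

```bash
python3 lid.py
```

```text
tcp box 0.0013090913068363069 0.06397361898898041 0.2319805635231978 0.022353157950403362 [ 1.52388751 -4.29116898 -3.29725598]
678 theta 1.445452234643694 mean [0.02793187 0.07728236 0.19670614] alt 1.5264015317308757
264 theta 1.452242315544405 mean [0.03788402 0.07584817 0.17372925] alt 1.5032563427394932
```

Run:
```python
from h import *
s=get_state();print(s["gripper_force"],s["gripper_width"],s["contact_force"],s["moment"])
c=capture("wrist"); cv2.imwrite("pics/w4.png",c["frame"][...,::-1])
```

```text
16.012547621503472 0.022262107745498555 [ 1.16231505 -4.31710989 -3.89187097] [-2.11404773 -0.30278161 -0.05873877]
```

View pics/w4.png

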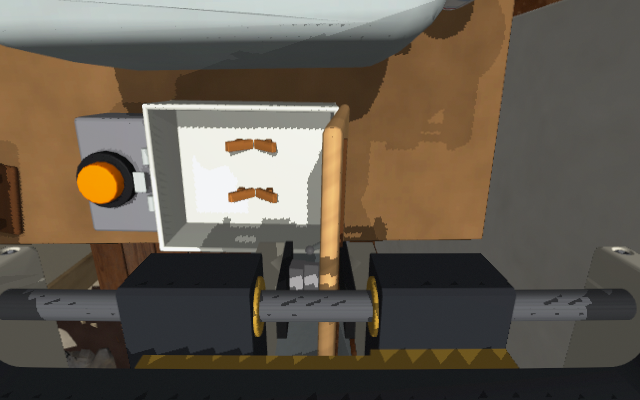

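The view shows the lid nearly upright (cols 320–345), touching the outer finger (col ~345), with a gap to the inner finger (col ~288). I'll ease +y a little and see the force.

Request:
apply_moves(targets=[[0.25, 0, 0.001, 0, 0, 0, 0], [0.25, 0, 0.001, 0, 0, 0, 0], [0.25, 0, 0.001, 0, 0, 0, 0], [0.25, 0, 0, 0, 0, 0, 0], [0.25, 0, 0, 0, 0, 0, 0]])

```text
time_s: 12.57
tcp_pos: [0.4671, -0.1886, 0.2323]
eef_rot: [-180.0, -0.0, -15.7]
contact_force: [0.6, -1.8, -1.1]
gripper_width: 0.0221
gripper_force: 8.4
```

```bash
python3 lid.py
```

```text
tcp box 0.0013046517020784275 0.06651509182863535 0.23225416615342365 0.022051117170038995 [ 0.57715185 -1.76081655 -1.08458049]
643 theta 1.4551242623538276 mean [0.02927488 0.07896046 0.1984831 ] alt 1.5398478544239547
250 theta 1.468398542573726 mean [0.03789908 0.07750511 0.17319566] alt 1.518608780632634
```

Request:
apply_moves(targets=[[0.25, 0, 0.003, 0, 0, 0, 0], [0.25, 0, 0.003, 0, 0, 0, 0], [0.25, 0, 0.003, 0, 0, 0, 0], [0.25, 0, 0.003, 0, 0, 0, 0], [0.25, 0, 0.003, 0, 0, 0, 0], [0.25, 0, 0, 0, 0, 0, 0], [0.25, 0, 0, 0, 0, 0, 0]])

```text
time_s: 13.25
tcp_pos: [0.4629, -0.2034, 0.2322]
eef_rot: [-180.0, 0.0, -15.7]
contact_force: [0.3, -0.2, 0.5]
gripper_width: 0.0215
gripper_force: 0.0
```

```bash
python3 lid.py
```

```text
tcp box 0.0013096968617627117 0.08186890610245551 0.23217319575220352 0.021510968346213577 [ 0.25372483 -0.20355739  0.51540968]
337 theta 1.5437302384772733 mean [0.04160651 0.09152742 0.21381249] alt 1.6292119052921237
128 theta 1.5641120117675251 mean [0.04125139 0.08708903 0.19183823] alt 1.6038034740176443
```

Request:
apply_moves(targets=[[0.25, 0, 0.0025, 0, 0, 0, 0], [0.25, 0, 0.0025, 0, 0, 0, 0], [0.25, 0, 0.0025, 0, 0, 0, 0], [0.25, 0, 0.0025, 0, 0, 0, 0], [0.25, 0, 0.0025, 0, 0, 0, 0], [0.25, 0, 0.0025, 0, 0, 0, 0], [0.25, 0, 0.0025, 0, 0, 0, 0], [0.25, 0, 0.0025, 0, 0, 0, 0], [0.25, 0, 0.0025, 0, 0, 0, 0], [0.25, 0, 0.0025, 0, 0, 0, 0], [0.25, 0, 0.0025, 0, 0, 0, 0], [0.25, 0, 0.0025, 0, 0, 0, 0], [0.25, 0, 0, 0, 0, 0, 0]])

```text
time_s: 14.43
tcp_pos: [0.4548, -0.2324, 0.2322]
eef_rot: [180.0, 0.0, -15.7]
contact_force: [-1.0, 0.1, -0.1]
gripper_width: 0.0218
gripper_force: 0.1
```

```bash
python3 lid.py
```

```text
tcp box 0.001329368686024815 0.1120450357140264 0.23215907630195926 0.021816765044579894 [-1.00456963  0.10362153 -0.056956  ]
249 theta 1.7808971569060854 mean [0.03664329 0.10237349 0.17922918] alt 1.7432426824717573
```

Request:
apply_moves(targets=[[0.25, 0, 0.002, 0.0003, 0, 0, 0], [0.25, 0, 0.002, 0.0003, 0, 0, 0], [0.25, 0, 0.002, 0.0003, 0, 0, 0], [0.25, 0, 0.002, 0.0003, 0, 0, 0], [0.25, 0, 0.002, 0.0003, 0, 0, 0], [0.25, 0, 0.002, 0.0003, 0, 0, 0], [0.25, 0, 0.002, 0.0003, 0, 0, 0], [0.25, 0, 0.002, 0.0003, 0, 0, 0], [0.25, 0, 0.002, 0.0003, 0, 0, 0], [0.25, 0, 0.002, 0.0003, 0, 0, 0], [0.25, 0, 0.002, 0.0003, 0, 0, 0], [0.25, 0, 0.002, 0.0003, 0, 0, 0], [0.25, 0, 0.001, 0, 0, 0, 0], [0.25, 0, 0, 0, 0, 0, 0], [0.25, 0, 0, 0, 0, 0, 0]])

```text
time_s: 15.78
tcp_pos: [0.4482, -0.256, 0.2286]
eef_rot: [-180.0, -0.0, -15.7]
contact_force: [0.6, 1.5, -0.6]
gripper_width: 0.0222
gripper_force: 0.7
```

```bash
python3 lid.py
python3 - <<'E'
from h import *
s=get_state();print(s["gripper_force"],s["gripper_width"],s["contact_force"])
c=capture("wrist"); cv2.imwrite("pics/w5.png",c["frame"][...,::-1])
E
```

```text
tcp box 0.001287286681009338 0.1364930535884033 0.22856109214763135 0.022225907283974552 [ 0.62811949  1.5140141  -0.59332854]
412 theta 1.9108987879639256 mean [0.03582829 0.11376035 0.16712205] alt 1.8717012416578567
0.7351038884371519 0.021665675738520043 [ 0.83227493  1.65985891 -0.44283661]
```

View pics/w5.png

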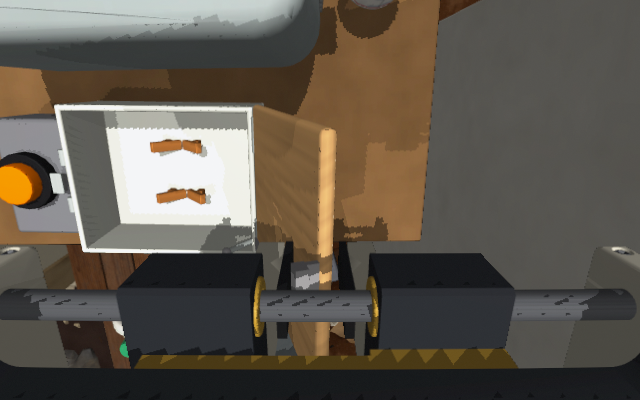

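The lid (edge at cols 320–335) leans back past the rim at col 255 with both fingers alongside; the angle reads about 1.9 rad, force small. Back off, rise and go to the jar.

Request:
apply_moves(targets=[[0.25, 0, -0.003, 0, 0, 0, 0], [0.25, 0, 0, 0, 0, 0, 0], [0.25, 0, 0, -0.01, 0, 0, 0], [0.25, 0, 0, -0.015, 0, 0, 0], [0.25, 0, 0, -0.02, 0, 0, 0], [0.25, 0, 0, -0.02, 0, 0, 0], [0.7, -0.003, -0.0353, 0, 0, 0, 0], [0.7, -0.003, -0.0353, 0, 0, 0, 0], [0.7, -0.003, -0.0353, 0, 0, 0, 0], [0.7, -0.003, -0.0353, 0, 0, 0, 0], [0.7, -0.003, -0.0353, 0, 0, 0, 0], [0.7, -0.003, -0.0353, 0, 0, 0, 0], [0.7, -0.003, -0.0353, 0, 0, 0, 0], [0.7, -0.003, -0.0353, 0, 0, 0, 0], [0.7, -0.003, -0.0353, 0, 0, 0, 0], [0.7, -0.003, -0.0353, 0, 0, 0, 0], [0.7, -0.003, -0.0353, 0, 0, 0, 0], [0.7, -0.003, -0.0353, 0, 0, 0, 0]])

```text
time_s: 17.43
tcp_pos: [0.529, 0.1662, 0.2948]
eef_rot: [-180.0, -0.1, -15.7]
contact_force: [1.1, -0.3, -1.0]
gripper_width: 0.0611
gripper_force: 0.0
```

Request:
apply_moves(targets=[[0.7, 0, 0, 0.022, 0, 0, 0.0417], [0.7, 0, 0, 0.022, 0, 0, 0.0417], [0.7, 0, 0, 0, 0, 0, 0], [0.7, 0, 0, 0, 0, 0, 0]])

```text
time_s: 17.77
tcp_pos: [0.5286, 0.164, 0.2496]
eef_rot: [179.9, 0.0, -23.1]
contact_force: [1.1, 0.3, -0.2]
gripper_width: 0.061
gripper_force: 0.0
```

```bash
python3 lid.py
python3 - <<'E'
from h import *
s=get_state();print(s["tcp_pos"],s["eef_rot"],s["gripper_width"])
c=capture("wrist"); np.savez("w6.npz",**c); cv2.imwrite("pics/w6.png",c["frame"][...,::-1])
P=cloud(c); hsv=cv2.cvtColor(c["frame"],cv2.COLOR_RGB2HSV)
m=(P[...,2]>.058)&(P[...,2]<.075)&(np.hypot(P[...,0]-.529,P[...,1]-.165)<.07); m[235:]=False
q=P[m]; r=cv2.minAreaRect(q[:,:2].astype(np.float32)); print(len(q),q.mean(0),q[:,2].max(),r)
e=np.linalg.eigh(np.cov(q[:,:2].T))[1][:,1]; print("axis",np.degrees(np.arctan2(*(e[::-1]*np.sign(e[0])))))
g=np.argwhere(m); print(g.min(0),g.max(0))
E
```

```text
tcp box 0.037320596924303714 -0.2896651566729714 0.2496277918700948 0.06095428520671089 [ 1.10452067  0.30467211 -0.18229017]
679 theta 1.9125644420388594 mean [0.00776007 0.11526554 0.17048404] alt 1.8758068006399986
[0.5295736  0.16427373 0.25138822] [-1.79932929e+02 -9.14864055e-02 -2.30797419e+01] 0.06158916042326511
4403 [0.53347047 0.16803751 0.06592107] 0.07195930498927189 ((0.5317944884300232, 0.16889075934886932), (0.04160603508353233, 0.1053013801574707), 64.02997589111328)
axis -25.727623922532125
[119 288] [229 333]
```

View pics/w6.png

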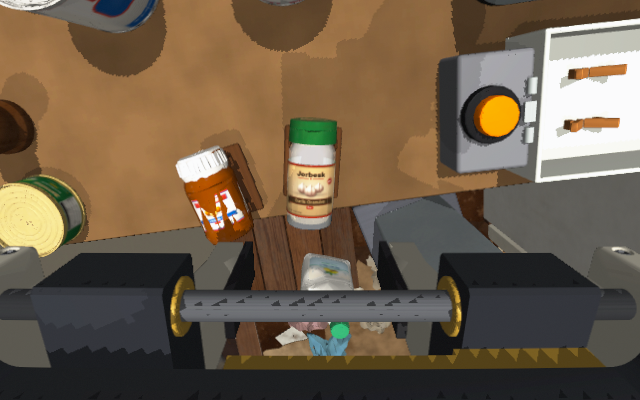

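The wrist view shows the green jar (cap (313,130), base (310,222)), brown jar clear to its left with the gap ample for a finger; measured length 105 mm agrees. Descend and grip.

Request:
apply_moves(targets=[[0.7, 0.0, -0.0053, 0, 0, 0, 0.031], [0.7, 0, 0, 0.035, 0, 0, 0], [0.7, 0, 0, 0.035, 0, 0, 0], [0.7, 0, 0, 0.035, 0, 0, 0], [0.7, 0, 0, 0.035, 0, 0, 0], [0.7, 0, 0, 0.025, 0, 0, 0], [0.7, 0, 0, 0.02, 0, 0, 0], [0.7, 0, 0, 0.0145, 0, 0, 0], [0.7, 0, 0, 0, 0, 0, 0], [0.7, 0, 0, 0, 0, 0, 0]], newtons=15)

```text
time_s: 18.75
tcp_pos: [0.5315, 0.1692, 0.0508]
eef_rot: [180.0, -0.0, -26.0]
contact_force: [0.1, -0.7, 0.2]
gripper_width: 0.0615
gripper_force: 0.0
```

Request:
apply_moves(targets=[[0.4, 0, 0, 0, 0, 0, 0], [0.4, 0, 0, 0, 0, 0, 0], [0.4, 0, 0, 0, 0, 0, 0], [0.4, 0, 0, 0, 0, 0, 0], [0.4, 0, 0, 0, 0, 0, 0], [0.4, 0, 0, 0, 0, 0, 0], [0.4, 0, 0, 0, 0, 0, 0]], newtons=15)

```text
time_s: 19.33
tcp_pos: [0.5311, 0.169, 0.0512]
eef_rot: [-180.0, -0.0, -26.0]
contact_force: [-2.0, -2.1, 7.8]
gripper_width: 0.044
gripper_force: 15.0
```

Request:
apply_moves(targets=[[0.4, 0, 0, -0.01, 0, 0, 0], [0.4, 0, 0, -0.02, 0, 0, 0], [0.4, 0, 0, -0.035, 0, 0, 0], [0.4, 0, 0, -0.035, 0, 0, 0], [0.4, 0, 0, -0.035, 0, 0, 0], [0.4, 0, 0, -0.015, 0, 0, 0], [0.4, 0.0111, 0.0355, 0, 0, 0, 0], [0.4, 0.0111, 0.0355, 0, 0, 0, 0], [0.4, 0.0111, 0.0355, 0, 0, 0, 0], [0.4, 0.0111, 0.0355, 0, 0, 0, 0], [0.4, 0.0111, 0.0355, 0, 0, 0, 0], [0.4, 0.0111, 0.0355, 0, 0, 0, 0], [0.4, 0.0111, 0.0355, 0, 0, 0, 0], [0.4, 0.0111, 0.0355, 0, 0, 0, 0], [0.4, 0, 0, 0, 0, 0, -0.0572], [0.4, 0, 0, 0, 0, 0, -0.0572], [0.4, 0, 0, 0, 0, 0, 0], [0.4, 0, 0, 0, 0, 0, 0]], newtons=15)

```text
time_s: 20.83
tcp_pos: [0.4863, -0.125, 0.2006]
eef_rot: [-180.0, -0.0, -15.9]
contact_force: [-0.5, 0.6, -1.6]
gripper_width: 0.044
gripper_force: 15.0
```

```bash
python3 lid.py
python3 - <<'E'
from h import *
s=get_state();print(s["tcp_pos"],s["eef_rot"],s["gripper_width"],s["gripper_force"],s["contact_force"])
c=capture("wrist"); np.savez("w7.npz",**c); cv2.imwrite("pics/w7.png",c["frame"][...,::-1])
E
```

```text
tcp box -1.9972785570341573e-05 0.00010758283823909771 0.20060899416895492 0.043998219732271936 [-0.54047251  0.63658814 -1.64922362]
201 theta 0.09760036819457125 mean [0.02304912 0.00382584 0.2132375 ] alt 1.071695267526768
784 theta 0.7506213588455632 mean [0.01020293 0.09897384 0.17758289] alt 1.7155463175650572
[ 0.48640795 -0.12456602  0.20041244] [-1.79981437e+02 -2.28730461e-02 -1.58031874e+01] 0.044080794953004106 14.999814392576809 [ 0.23883063  0.14119662 -1.07317035]
```

View pics/w7.png

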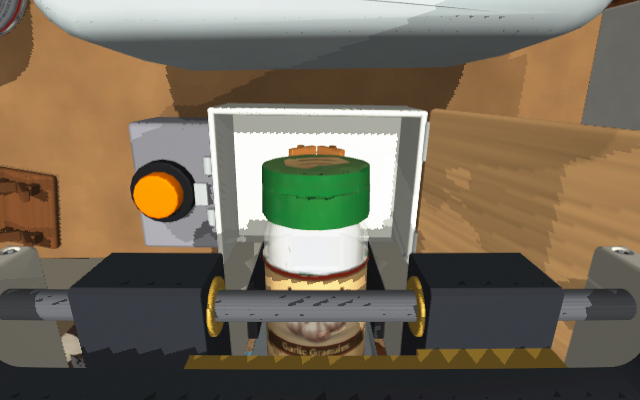

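The jar is held level (cap (315,190)), the box lies around it with left rim at col 212, right rim at col 425, far rim at row 108. Checking the box centre from those rims.

Run:
```python
from h import *
np.set_printoptions(precision=4,suppress=True)
c=dict(np.load("w7.npz")); bx=np.array([-.963,.27]);by=np.array([-.27,-.963]); o=np.array([.4863,-.1249])
for p in [(209,109),(422,109),(212,150),(214,200),(427,150),(315,107),(290,151),(344,151)]:
    z=.03 if p[1]==151 else .068
    w=onplane(c,p,z)[0,:2]-o; print(p,w@bx,w@by)
P=cloud(c); a=P[112:150,150:480].reshape(-1,3); a=a[(a[:,2]>.064)&(a[:,2]<.073)]; b=np.c_[(a[:,:2]-o)@bx,(a[:,:2]-o)@by]; print(np.percentile(b,[1,99],0))
```

```text
(209, 109) -0.06586910728265394 -0.0800116755660845
(422, 109) -0.06555057272613196 0.07905540121025861
(212, 150) -0.035020965462956015 -0.08047053718693065
(214, 200) 0.005573542076075812 -0.08247606657095605
(427, 150) -0.03468677877973185 0.08559962120690638
(315, 107) -0.06704432628903975 -0.0008623934734111306
(290, 151) -0.02726374757307783 -0.022972380911472336
(344, 151) -0.02716619476880979 0.024537606658782848
[[-0.0636 -0.0819]
 [-0.0357  0.0857]]
```

Request:
apply_moves(targets=[[0.4, 0, 0, 0, -0.0445, 0, 0], [0.4, 0, 0, 0, -0.0445, 0, 0], [0.4, 0, -0.0033, 0.0238, 0, 0, 0], [0.4, 0, -0.0033, 0.0238, 0, 0, 0], [0.4, 0, -0.0033, 0.0238, 0, 0, 0], [0.4, 0, -0.0033, 0.0238, 0, 0, 0], [0.4, 0, -0.0033, 0.0238, 0, 0, 0], [0.4, 0, -0.0014, 0.0099, 0, 0, 0], [0.4, 0, -0.0014, 0.0099, 0, 0, 0], [0.4, 0, -0.0007, 0.005, 0, 0, 0], [0.4, 0, 0, 0, 0, 0, 0], [0.4, 0, 0, 0, 0, 0, 0]])

```text
time_s: 21.98
tcp_pos: [0.4866, -0.1249, 0.0551]
eef_rot: [172.0, -0.0, -15.7]
contact_force: [-0.3, 0.3, -0.4]
gripper_width: 0.044
gripper_force: 15.0
```

Run:
```python
from h import *
s=get_state();bx=np.array([-.963,.27]);by=np.array([-.27,-.963]); o=np.array([.4863,-.1249]);d=s["tcp_pos"][:2]-o
print(s["tcp_pos"],d@bx,d@by,s["eef_rot"],s["contact_force"],s["gripper_width"])
```

```text
[ 0.48655225 -0.12492753  0.05510925] -0.0002503533199842224 -4.159424889055833e-05 [ 1.71981673e+02 -6.31121387e-03 -1.56816834e+01] [-0.26441603  0.33947989 -0.42673356] 0.04397856667591066
```

Lowering in small steps to contact.

Request:
apply_moves(targets=[[0.4, 0, -0.0004, 0.003, 0, 0, 0], [0.4, 0, -0.0003, 0.002, 0, 0, 0], [0.4, 0, -0.0002, 0.0015, 0, 0, 0], [0.4, 0, 0, 0, 0, 0, 0], [0.4, 0, 0, 0, 0, 0, 0]])

```text
time_s: 22.4
tcp_pos: [0.4863, -0.1253, 0.0485]
eef_rot: [172.0, -0.0, -15.7]
contact_force: [0.3, 0.5, -1.7]
gripper_width: 0.0441
gripper_force: 15.0
```

Request:
apply_moves(targets=[[0.4, 0, -0.0002, 0.0012, 0, 0, 0], [0.4, 0, -0.0002, 0.0012, 0, 0, 0], [0.4, 0, 0, 0, 0, 0, 0], [0.4, 0, 0, 0, 0, 0, 0]])

```text
time_s: 22.73
tcp_pos: [0.4871, -0.1248, 0.0465]
eef_rot: [172.0, -0.1, -15.7]
contact_force: [-0.9, 3.4, 5.1]
gripper_width: 0.0441
gripper_force: 15.0
```

Request:
apply_moves(targets=[[0.4, 0, 0, 0.0006, 0, 0, 0], [0.4, 0, 0, 0, 0, 0, 0], [0.4, 0, 0, 0, 0, 0, 0], [0.4, 0, 0, 0, 0, 0, 0], [0.4, 0, 0, 0, 0, 0, 0]])

```text
time_s: 23.15
tcp_pos: [0.4872, -0.1248, 0.0463]
eef_rot: [172.0, -0.1, -15.7]
contact_force: [-2.0, 5.0, 10.4]
gripper_width: 0.0441
gripper_force: 15.0
```

Request:
apply_moves(targets=[[0.64, 0, 0, 0, 0, 0, 0], [0.64, 0, 0, 0, 0, 0, 0], [0.64, 0, 0, 0, 0, 0, 0], [0.64, 0, 0, 0, 0, 0, 0], [0.64, 0, 0, 0, 0, 0, 0], [0.64, 0, 0, 0, 0, 0, 0]])

```text
time_s: 23.65
tcp_pos: [0.4862, -0.1253, 0.0452]
eef_rot: [172.0, 0.0, -15.7]
contact_force: [-0.4, -0.1, 0.0]
gripper_width: 0.0556
gripper_force: 0.0
```

Request:
apply_moves(targets=[[0.64, 0, 0, -0.005, 0, 0, 0], [0.64, 0, 0, -0.01, 0, 0, 0], [0.64, 0, 0, -0.02, 0, 0, 0], [0.64, 0, 0, -0.03, 0, 0, 0], [0.64, 0, 0, -0.03, 0, 0, 0], [0.64, 0, 0, -0.035, 0, 0, 0], [0.64, 0, 0, -0.035, 0, 0, 0], [0.64, 0, 0, -0.035, 0, 0, 0], [0.64, 0, 0, 0, 0, 0, 0], [0.64, 0, 0, 0, 0, 0, 0]])

```text
time_s: 24.48
tcp_pos: [0.4949, -0.0979, 0.2458]
eef_rot: [172.1, -0.3, -15.7]
contact_force: [-1.1, -0.4, -0.7]
gripper_width: 0.056
gripper_force: 0.0
```

```bash
python3 lid.py
python3 - <<'E'
from h import *
c=capture("wrist"); P=cloud(c).reshape(-1,3)
bx=np.array([-.963,.27]);by=np.array([-.27,-.963]); o=np.array([.4863,-.1249])
b=np.c_[(P[:,:2]-o)@bx,(P[:,:2]-o)@by,P[:,2]]; q=b[(abs(b[:,0])<.058)&(abs(b[:,1])<.04)&(b[:,2]>.045)&(b[:,2]<.09)]
print(len(q),q.min(0),q.max(0)); t=q[q[:,2]>.058]; print(t.mean(0),cv2.minAreaRect(t[:,:2].astype(np.float32)))
cv2.imwrite("pics/w8.png",c["frame"][...,::-1])
E
```

```text
tcp box -0.0009547073483733528 -0.028334936489552674 0.24584165355217524 0.055955197711769544 [-1.10917685 -0.3756149  -0.67929108]
678 theta 1.9133738859368694 mean [0.00760904 0.11532244 0.17043035] alt 1.8764622327346152
4984 [-0.05351742 -0.02392662  0.04502232] [0.05180909 0.02279532 0.06716208]
[-0.00219773 -0.00092033  0.06224102] ((-0.0005944631993770599, -0.000635949894785881), (0.034986406564712524, 0.10481733828783035), 88.28511047363281)
```

View pics/w8.png

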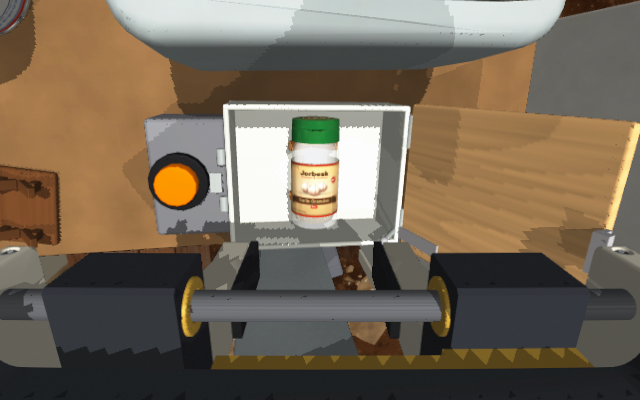

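The jar lies centred in the cradle (cap (315,130), base (315,222)), aligned within 2°. The lid is back on its stop and the arm is clear.

```bash
python3 -c "
from plant import close_job
print(close_job())"
```

```text
the job is handed in; nothing more can be done
None
```

The job is handed in: the green-capped jar lies released in the V-cradle about 1 mm from centre, the lid leans open on its stop at about 1.9 rad, and the brown jar and other things were not touched; no verdict came back.

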